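Show the washed basting brush to the inspection camera, then stand it in its holder

TASK

The basting brush has just been washed and has to be logged: pick it off its sloping rest and show it to the inspection camera with the head about 10 cm straight in front of the lens and square to it, first the green tag on the edge of the head, then the orange face, then the dark grey face, holding each one still for about a second. Then lower the brush gently, head down, to the bottom of the empty upright holder and let go, so that it stands there. Do not set the brush down on the counter, and leave everything else where it is.

Things in the scene. Friction and masses are not known exactly. Their poses are not given: they have to be found in the camera images.
- brush: Rigid basting brush, 190 mm long, about 0.12 kg. Hard silicone head, z 0 to 60 mm, 56 mm wide (y), 24 mm thick (x); wooden handle, z 60 to 190 mm, 24 mm wide (y), 16 mm thick (x). Origin: centre of the head's end face; z runs from head to handle end. Broad face +x is orange, broad face -x dark grey; the narrow edge -y carries the green tag (edge +y is plain).
- brush_head (a point): Centre of the brush head, 30 mm along z from the brush's origin (the centre of mass is about 50 mm from it); axes as the brush's. At the start the brush lies on the sloping rest tipped 0.6 rad (34 degrees) from upright: head down and away from the robot, handle end up and towards the robot, orange face up.
- brush_handle (a point): Grip point on the middle line of the brush handle, 160 mm along z from the brush's origin (30 mm below the handle's end); axes as the brush's. The handle is 24 mm wide (y) here and its top 95 mm stands free beyond the rest, so it can be taken with the fingers along the brush's axis.
- rest: Fixed steel sloping rest, base plate 150 x 80 x 8 mm. Origin: centre of the underside. Its steep board (74 mm wide, 34 degrees from upright) rises to its own -x, the robot's side, to about 100 mm height. A ledge carries the head's end, cheeks stand beside the lower 50 mm of the head with 3 mm play a side. The brush can be drawn off along its own +z.
- holder: Empty dark red round holder cup of hard silicone, standing upright, loose, 0.4 kg, 105 mm high, outer radius 43 mm at the foot and 41 mm at the rim, wall 5 mm (inner radius 36 mm at the rim), inner floor 6 mm above the counter. Origin: centre of the underside, z up.
- inspector: Fixed inspection camera: white box 50 x 70 x 60 mm on a post with a round foot (radius 45 mm), top 130 mm above the counter. Origin: centre of the foot's underside. The lens looks level along its own -x.
- lens (a point): Centre of the inspection camera's lens front, 100 mm above the counter, 35 mm from the post's axis, ringed in light blue; axes as the camera's: it looks along its own -x, y is level, z up.
- belan: Wooden rolling pin, 300 mm long, 44 mm thick, lying near the far edge; leave alone. Origin under its middle.
- chimta: Steel roti tongs, 265 mm long, 12 mm high, lying at the left; leave alone. Origin under its middle.
- plate: Blue melamine plate, radius 100 mm, 20 mm high; leave alone. Origin at the centre of its underside.
- jar: Terracotta-coloured spice jar with yellow cap, radius 30 mm, 85 mm high; leave alone. Origin at the centre of its underside.
- oil: Yellow ghee tin, radius 35 mm, 110 mm high; leave alone. Origin at the centre of its underside.
- bowl: Steel bowl, radius 65 mm, 50 mm high; leave alone. Origin at the centre of its underside.

How it is judged:
On the way, in this order (a step that is already met when the one before it is completed fails the run):
1. the green tag is held still in front of the lens (y of lens in the frame of brush between -0.17 and -0.05 m and x of lens in the frame of brush between -0.045 and 0.045 m and z of lens in the frame of brush between -0.02 and 0.08 m and x of brush_head in the frame of lens between -0.17 and -0.05 m and y of brush_head in the frame of lens between -0.045 and 0.045 m and z of brush_head in the frame of lens between -0.045 and 0.045 m and linear speed of brush below 0.04 m/s and angular speed of brush below 0.3 rad/s), for 0.4 s.
2. the orange face is held still in front of the lens (x of lens in the frame of brush between 0.05 and 0.17 m and y of lens in the frame of brush between -0.045 and 0.045 m and z of lens in the frame of brush between -0.02 and 0.08 m and x of brush_head in the frame of lens between -0.17 and -0.05 m and y of brush_head in the frame of lens between -0.045 and 0.045 m and z of brush_head in the frame of lens between -0.045 and 0.045 m and linear speed of brush below 0.04 m/s and angular speed of brush below 0.3 rad/s), for 0.4 s.
3. the dark grey face is held still in front of the lens (x of lens in the frame of brush between -0.17 and -0.05 m and y of lens in the frame of brush between -0.045 and 0.045 m and z of lens in the frame of brush between -0.02 and 0.08 m and x of brush_head in the frame of lens between -0.17 and -0.05 m and y of brush_head in the frame of lens between -0.045 and 0.045 m and z of brush_head in the frame of lens between -0.045 and 0.045 m and linear speed of brush below 0.04 m/s and angular speed of brush below 0.3 rad/s), for 0.4 s.
At the end, for the whole second after the job is handed in: The brush stands head down in the upright holder, its end within 30 mm of the holder's underside level, head centre within 30 mm of the holder's axis, leaning at most 0.4 rad, holder tilted less than 0.1 rad, both released and at rest (horizontal distance between brush_head and holder below 0.03 m and z of brush in the frame of holder below 0.03 m and angle between brush's own z axis and vertical below 0.4 rad and angle between holder's own z axis and vertical below 0.1 rad and linear speed of brush below 0.05 m/s and angular speed of brush below 0.8 rad/s); the robot touches nothing.
It fails at once if the brush is stood or laid on the counter (height (world z) of brush below 0.003 m or height (world z) of brush_handle below 0.05 m).
It fails at once if the brush is dropped into the holder instead of lowered (faster than 0.5 m/s inside it) (horizontal distance between brush and holder below 0.045 m and z of brush in the frame of holder below 0.11 m and linear speed of brush above 0.5 m/s).
It fails at once if the holder is moved by more than 40 mm (distance of holder from where it was at the start of the episode above 0.04 m).
It fails at once if the rolling pin, chimta, plate, jar, ghee tin or bowl is moved by more than 40 mm (distance of any of belan, chimta, plate, jar, oil, bowl from where it was at the start of the episode above 0.04 m).
It also fails if it takes over 64 s, if anything falls off the work surface, if the arm or the gripper's body presses on something with over 40 N, if the wrist force passes 120 N, or if a joint passes its speed limit or range.

ROBOT

A 7-joint arm with a two-finger parallel gripper is mounted at the origin on the work surface. World frame = base frame: x ahead of the robot, y to its left, z up, the work surface at z = 0. Lengths are in m, angles in rad, forces in N, time in s.
With the tool pointing down it reaches from about 0.425 to 0.925 m from the base axis. Payload 6.8 kg.
Tool frame: the origin (TCP) lies midway between the tips of the shut fingers; the grasp point (between the pads) lies 19 mm behind it; z points along the fingers, y is the direction in which the jaws open and shut (so a half turn about z gives the same grasp; the last joint's range is limited). The gripper opens to 85 mm and grips with 20 to 120 N. Pads are 22 mm wide; open, the fingers measure 114 mm over their backs; the gripper's body (76 mm by 85 mm) begins 54 mm behind the grasp point. The pads swing forward as they close: fully open they stand 13 mm farther back than shut.
Start: joints at [1.153, 0.477, 0.022, 1.555, -0.011, 1.109, -0.083], TCP at [0.206, -0.643, 0.231] pointing down, gripper open.
Joint ranges: [-2.96, 2.96], [-0.34, 2.1], [-1.41, 1.46], [0.24, 2.44], [-1.37, 4.51], [0.17, 1.92], [-2.96, 2.96]. Speed limits (rad/s): [2.39, 2.39, 3.14, 3.14, 3.14, 3.14, 3.14].

INTERFACE

Orientations are given as a unit quaternion [w, x, y, z].
In Python, from station import bot, vision gives the robot as it stands.
- The arm moves only by the tool move_arm, never from a script. Its argument "increments" is text: rows parted by semicolons, each of 7 numbers parted by spaces: the opening, from 0 (shut) to 1 (fully open), then the shift along the world's x, y, z in mm, then the turn, a rotation vector about the world's x, y, z in rad. In form: grip x y z rx ry rz; .... A call has exactly 8 rows; each row shifts and turns the commanded pose from where the row before left it; what a row does not reach is not made up. A row lasts 1/8 s, in which the tool goes at most 62.5 mm and 10.7 degrees, less where a joint would pass 70% of its speed; a pose out of reach is approached as far as the arm can. A call with a gripper value outside its range is refused whole. The fingers move at their own pace and stop on an object; "newtons" is the grip in N (left out, the last holds). Time passes only in rows, so rows that do not move let the fingers close, or fill a call up. It gives the time, the measured TCP pose, the force and the opening at its end, in the units of the state.
- bot.get_obs(): the state, without advancing time (a new reading comes with each control period).
- vision.read_camera(name): name is "scene" or "top" or "wrist"; returns (picture, depth): 384x512x3 uint8, red, green, blue; 384x512 float32, m along the optical axis (not along the pixel's ray), 0 where there is no reading.
- vision.calibration(name): a dict with "fx", "fy", "cx", "cy" (pixels), "k1" (the pictures are not rectified: a ray, as slopes to the right and down, at radius r is drawn at 1 + k1 r^2 times it, then the intrinsics apply), "R" (3x3) and "t" (3): a world point X has camera coordinates R X + t; the wrist camera has in their place "hand_eye" (4x4, takes a point from camera to tool coordinates, whose origin is the TCP and whose axes are the flange's). Camera axes: x right, y down, z forward; pixel columns grow to the right and rows downward; lengths in m; the calibration is good to about 2 mm. A picture is of the moment at which its call begins: read the wrist's pose just before it. calibration takes no time and is no camera call.
- bot.hand_in(): hands the job in, once; it reports no verdict.
The state is a dict: "t": time; "q": joint angles; "joint_vel": joint speeds; "joint_torque": joint torques, N m; "eef_pos": TCP position; "tool_rot": TCP orientation; "contact_force": force on the tool from outside, world axes, zero at the start; "torque": the same for the moment, N m; "gripper_width": opening from 0.0 (shut) to 1.0 (fully open).
Only numpy, scipy, OpenCV 4.12 (cv2) and the standard library are available. Lean on these libraries where they do the work, as an engineer would, in place of code of your own. Each camera call takes 0.05 s, during which the arm holds its last target.

## Working session

There is one attempt and no reset: what is moved stays moved. The work goes in short steps, Python scripts to look and compute and a tool call to move; the robot and the scene stay as the last step left them, time stands still between calls to the robot, and variables do not carry over. Pictures are saved under pics/ and viewed, and the job is handed in when it is done.

Besides the shell and the picture viewer there is one more tool, called after ">>>" as name(argument=value, ...) on one line, values as JSON. move_arm: Moves the arm, as the interface text tells. Its arguments: {"type":"object","properties":{"increments":{"type":"string"},"newtons":{"type":"number"}},"required":["increments"]}

```bash
ls; mkdir -p pics; python3 - <<'E'
from station import bot, vision
import cv2
o=bot.get_obs()
for k,v in o.items(): print(k,v)
import numpy as np
for n in ['scene','top']:
    p,d=vision.read_camera(n)
    cv2.imwrite(f'pics/{n}0.png',p[:,:,::-1]); np.savez(f'pics/{n}0.npz',p=p,d=d)
    c=vision.calibration(n); print(n,c)
print(vision.calibration('wrist'))
E
```

```text
pics
t 0.0
q [ 1.15292703  0.47777595  0.02236306  1.55647892 -0.01146527  1.10928458
 -0.08306664]
joint_vel [-5.29238834e-04 -1.03891361e-03 -5.41958937e-04  1.11006333e-03
 -1.06039103e-03  5.07501831e-07  1.77240115e-03]
joint_torque [ 1.58398270e-04 -5.96449256e+01  1.60786998e+00 -2.81195623e+01
  1.24274803e-02  9.34364536e-03  3.50195614e-05]
eef_pos [ 0.20554487 -0.64231381  0.23033077]
tool_rot [-8.80508938e-04  9.88025109e-01  1.54290496e-01 -2.26729177e-04]
contact_force [-0.16789592 -0.36245895 -0.14165111]
torque [-0.00034811 -0.01531447 -0.04110165]
gripper_width 1.0026759488375079
scene {'fx': 491.3890934501772, 'fy': 491.3890934501772, 'cx': 265.9021719304007, 'cy': 189.65459314336036, 'k1': -0.045692381503569766, 'R': array([[-0.42379855,  0.90573629,  0.00604622],
       [ 0.71923808,  0.3405775 , -0.60556052],
       [-0.55053735, -0.252287  , -0.79577628]]), 't': array([ 0.22186716, -0.34335599,  2.07977883])}
top {'fx': 347.9002701047632, 'fy': 347.9002701047632, 'cx': 260.03939987392005, 'cy': 193.6987848225868, 'k1': -0.00458460039659186, 'R': array([[-0.10468369, -0.9944948 ,  0.00462847],
       [-0.97318511,  0.10147983, -0.20642817],
       [ 0.20482204, -0.02611402, -0.97845081]]), 't': array([0.04874811, 0.57567588, 1.12959529])}
{'fx': 266.2436706189324, 'fy': 266.2436706189324, 'cx': 252.49381852692096, 'cy': 192.73810101801246, 'k1': -0.002821108534087756, 'hand_eye': array([[ 7.87452970e-04, -9.45166348e-01, -3.26588356e-01,
         8.51790112e-02],
       [ 9.99999662e-01,  6.66497811e-04,  4.82262758e-04,
        -6.40354516e-05],
       [-2.38148106e-04, -3.26588625e-01,  9.45166553e-01,
        -1.43976155e-01],
       [ 0.00000000e+00,  0.00000000e+00,  0.00000000e+00,
         1.00000000e+00]])}
```

View pics/scene0.png

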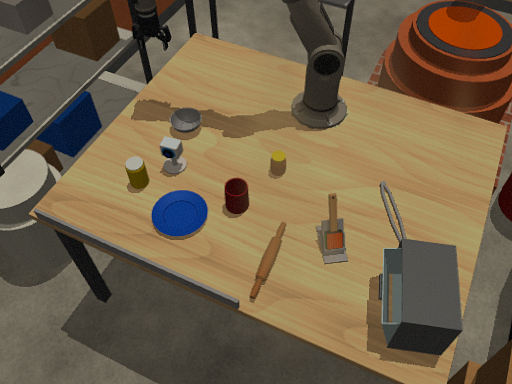

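View pics/top0.png

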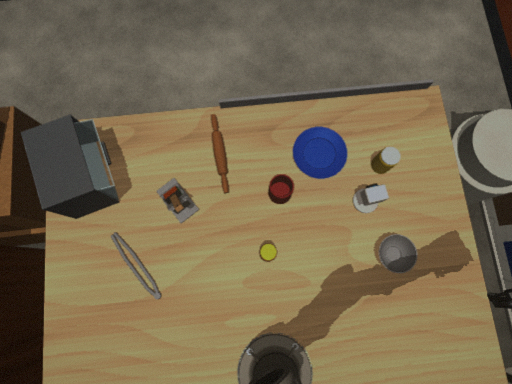

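```bash
cat > h.py <<'E'
import numpy as np, cv2
from scipy.spatial.transform import Rotation as Ro
from station import bot, vision
def world(p,d,c,R=None,t=None):
    """HxWx3 world points from depth. camera->world."""
    H,W=d.shape
    u,v=np.meshgrid(np.arange(W),np.arange(H))
    K=np.array([[c['fx'],0,c['cx']],[0,c['fy'],c['cy']],[0,0,1]])
    uv=np.stack([u,v],-1).reshape(-1,1,2).astype(float)
    n=cv2.undistortPoints(uv,K,np.array([c['k1'],0,0,0.])).reshape(H,W,2)
    X=np.concatenate([n*d[...,None],d[...,None]],-1)
    if 'hand_eye' in c:
        o=bot_pose; X=X@c['hand_eye'][:3,:3].T+c['hand_eye'][:3,3]
        return X@o[1].T+o[0]
    return (X-c['t'])@c['R']
def load(n,name):
    z=np.load(f'pics/{n}.npz'); return z['p'],z['d'],world(z['p'],z['d'],vision.calibration(name))
def pose():
    o=bot.get_obs(); q=o['tool_rot']; return np.array(o['eef_pos']),Ro.from_quat([q[1],q[2],q[3],q[0]]).as_matrix()
def crop(p,r,s,f):
    x0,y0,x1,y1=r
    cv2.imwrite(f,cv2.resize(p[y0:y1,x0:x1,::-1],None,fx=s,fy=s,interpolation=cv2.INTER_NEAREST))
E
python3 - <<'E'
from h import *
p,d,X=load('top0','top')
np.set_printoptions(precision=3,suppress=True)
for n,(u,v) in dict(jarcap=(268,252),holder=(281,190),insp=(377,194),foot=(362,206),plate=(320,153),oil=(389,157),bowl=(398,253),table=(200,300),brush=(183,207)).items(): print(n,X[v,u])
crop(p,(130,150,230,250),6,'pics/c1.png')
crop(p,(330,160,430,240),6,'pics/c2.png')
p,d,X2=load('scene0','scene')
crop(p,(290,180,370,280),6,'pics/c3.png')
crop(p,(110,120,210,200),6,'pics/c4.png')
print(X2[250,450])
E
```

```text
jarcap [ 0.378 -0.016  0.086]
holder [ 0.594 -0.089  0.007]
insp [ 0.523 -0.385  0.127]
foot [ 0.506 -0.367  0.013]
plate [ 0.718 -0.248  0.006]
oil [ 0.647 -0.452  0.113]
bowl [ 0.331 -0.468  0.001]
table [0.246 0.227 0.001]
brush [0.536 0.229 0.179]
[0.591 0.63  0.196]
```

View pics/c1.png

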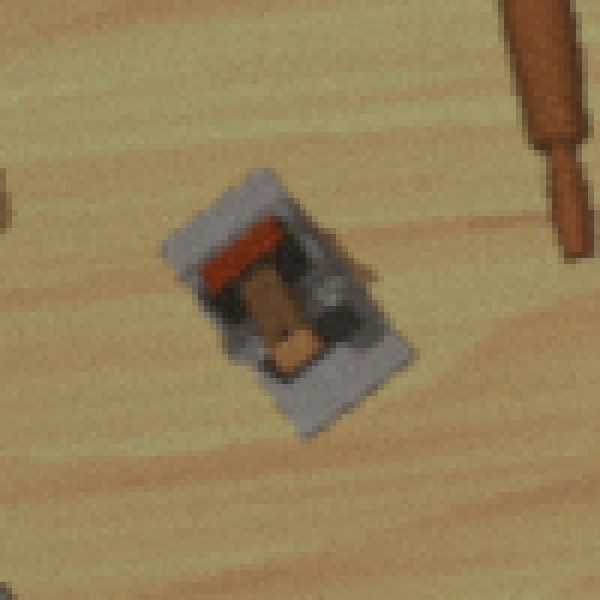

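View pics/c2.png

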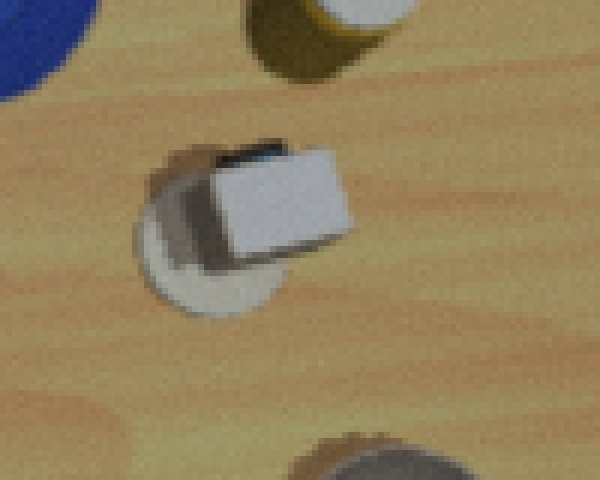

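View pics/c3.png

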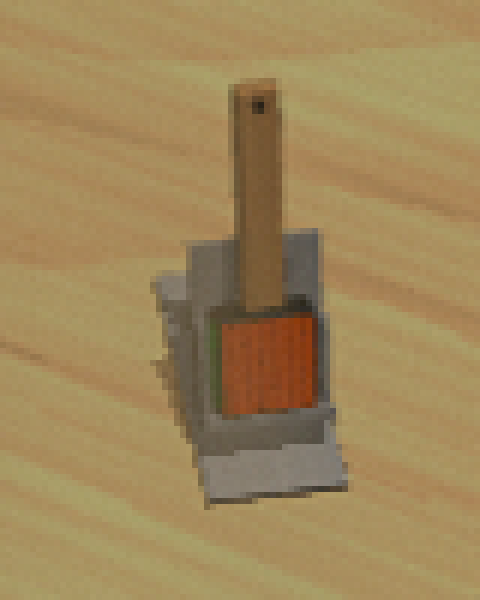

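View pics/c4.png

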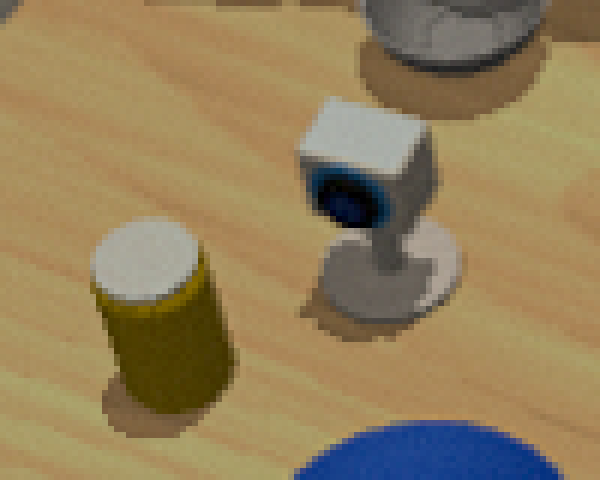

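```bash
python3 - <<'E'
from h import *
np.set_printoptions(precision=4,suppress=True)
for cam in ['top','scene']:
    p,d,X=load(cam+'0',cam)
    hsv=cv2.cvtColor(p,cv2.COLOR_RGB2HSV)
    x,y,z=X[...,0],X[...,1],X[...,2]
    v=d>0
    near=v&(abs(x-.57)<.13)&(abs(y-.21)<.13)
    if cam=='scene': print('orange hsv',hsv[238:242,333:336].reshape(-1,3)[:3])
    S=near&(z>.02)&(hsv[...,0]<10)&(hsv[...,1]>180)&(hsv[...,2]>100)
    O=X[S]; c=np.median(O,0); print(cam,'orange n',len(O),c)
    if len(O)>10:
        u,s,vt=np.linalg.svd(O-O.mean(0),full_matrices=False); print(vt,s, O.mean(0))
    Hn=near&(z>.11)
    P=X[Hn]; print('handle n',len(P),P.mean(0))
    u,s,vt=np.linalg.svd(P-P.mean(0),full_matrices=False); print(vt[0],s,'zmax',P[:,2].max(), P[P[:,2]>P[:,2].max()-.01].mean(0))
    # base plate
    B=near&(z>.004)&(z<.014)
    r=cv2.minAreaRect(X[B][:,:2].astype(np.float32)*1000); print('plate',B.sum(),r)
    # inspector box top
    I=v&(abs(x-.53)<.1)&(abs(y+.38)<.08)&(z>.122)&(z<.14)
    P=X[I]; print('box',I.sum(),P[:,2].mean(), cv2.minAreaRect(P[:,:2].astype(np.float32)*1000))
    F=v&(abs(x-.52)<.1)&(abs(y+.37)<.1)&(z>.004)&(z<.03)
    print('foot',F.sum(),cv2.minEnclosingCircle(X[F][:,:2].astype(np.float32)*1000), np.median(X[F][:,2]))
    Hh=v&(abs(x-.6)<.08)&(abs(y+.09)<.08)&(z>.095)&(z<.115)
    print('holder rim',Hh.sum(),cv2.minEnclosingCircle(X[Hh][:,:2].astype(np.float32)*1000),X[Hh][:,2].mean())
    for nm,cx,cy,zl,zh in [('oil',.65,-.45,.1,.12),('jar',.38,-.016,.075,.095)]:
        M=v&(abs(x-cx)<.06)&(abs(y-cy)<.06)&(z>zl)&(z<zh); print(nm,cv2.minEnclosingCircle(X[M][:,:2].astype(np.float32)*1000))
E
```

```text
top orange n 42 [0.6166 0.2959 0.056 ]
[[-0.4726  0.8719 -0.1281]
 [ 0.5562  0.1824 -0.8108]
 [ 0.6836  0.4545  0.5711]] [0.0891 0.0728 0.0043] [0.6173 0.2963 0.0562]
handle n 113 [0.5511 0.2502 0.1609]
[-0.5255 -0.3443  0.778 ] [0.3238 0.0752 0.04  ] zmax 0.18830156693853703 [0.5352 0.2405 0.1834]
plate 833 ((568.8936157226562, 209.95166015625), (257.9466552734375, 258.9772644042969), 0.2501387298107147)
box 334 0.13014023725075652 ((527.3047485351562, -381.8057556152344), (51.06686782836914, 70.84024810791016), 6.748449802398682)
foot 459 ((520.2443237304688, -366.8980407714844), 136.62657165527344) 0.006200920699372674
holder rim 140 ((588.4591674804688, -84.58416748046875), 41.39856719970703) 0.10413012623285181
oil ((652.278076171875, -456.28228759765625), 33.57659912109375)
jar ((379.9875183105469, -17.538280487060547), 26.04559326171875)
orange hsv [[ 10 187 131]
 [ 10 193 140]
 [ 10 198 134]]
scene orange n 7 [0.618  0.3061 0.0367]
handle n 215 [0.5597 0.2528 0.1494]
[ 0.4787  0.3285 -0.8142] [0.3926 0.1097 0.0604] zmax 0.1874540438344185 [0.5416 0.2408 0.1817]
plate 546 ((570.3239135742188, 210.46498107910156), (258.90234375, 258.3141784667969), 89.5237045288086)
box 209 0.12847711062722195 ((528.423828125, -382.08905029296875), (54.952091217041016, 72.01030731201172), 10.099712371826172)
foot 407 ((521.2145385742188, -364.9643249511719), 126.08379364013672) 0.00665531806530372
holder rim 137 ((591.3440551757812, -86.46636199951172), 43.56843566894531) 0.10163829125631989
oil ((655.2789916992188, -461.60455322265625), 36.27412033081055)
jar ((383.95556640625, -18.532941818237305), 29.432584762573242)
```

>>> move_arm(increments="1 34.6 29.5 12.5 0 0 0.1424;1 34.6 29.5 12.5 0 0 0.1424;1 34.6 29.5 12.5 0 0 0.1424;1 34.6 29.5 12.5 0 0 0.1424;1 34.6 29.5 12.5 0 0 0.1424;1 34.6 29.5 12.5 0 0 0.1424;1 34.6 29.5 12.5 0 0 0.1424;1 34.6 29.5 12.5 0 0 0.1424")

```text
t: 1.1
eef_pos: [0.4833, -0.4057, 0.3313]
tool_rot: [-0.0, 0.747, 0.664, -0.0]
contact_force: [0.7, -0.5, 0.5]
gripper_width: 1.001
```

```bash
python3 - <<'E'
from h import *
print(bot.get_obs()['q'], bot.get_obs()['eef_pos'])
p,d,X=load('top0','top'); x,y,z=X[...,0],X[...,1],X[...,2]
# plate yaw & foot
for c in ['top','scene']:
    p,d,X=load(c+'0',c); x,y,z=X[...,0],X[...,1],X[...,2]
    F=(d>0)&(z>.004)&(z<.016)&(abs(x-.52)<.06)&(abs(y+.37)<.06)&(p.min(-1)>75)
    print(F.sum(),cv2.minEnclosingCircle(X[F][:,:2].astype(np.float32)*1000))
    hsv=cv2.cvtColor(p,cv2.COLOR_RGB2HSV)
    L=(d>0)&(z>.06)&(z<.125)&(abs(x-.55)<.05)&(abs(y+.38)<.06)&(hsv[...,0]>90)&(hsv[...,0]<125)&(hsv[...,1]>100)
    print('lens',L.sum(),X[L].mean(0) if L.any() else '')
E
```

```text
[ 0.83481173  0.35299177 -0.31578411  1.52266776  0.11216635  1.28449573
  0.38816618] [ 0.48330833 -0.40574312  0.33131984]
281 ((518.5426635742188, -367.341064453125), 77.47779846191406)
lens 0 
238 ((525.9248046875, -365.93865966796875), 69.47046661376953)
lens 72 [ 0.5559446  -0.37866119  0.10389962]
```

>>> move_arm(increments="1 12.8 40.5 0 0 0 0.1424;1 12.8 40.5 0 0 0 0.1424;1 12.8 40.5 0 0 0 0.1424;1 12.8 40.5 0 0 0 0.1424;1 12.8 40.5 0 0 0 0.1424;1 12.8 40.5 0 0 0 0.1424;1 12.8 40.5 0 0 0 0.1424;1 12.8 40.5 0 0 0 0.1424")

```text
t: 2.1
eef_pos: [0.585, -0.0817, 0.331]
tool_rot: [-0.0, 0.271, 0.963, -0.0]
contact_force: [-0.3, -0.1, 0.2]
gripper_width: 1.002
```

>>> move_arm(increments="1 -9.8 38 0 0 0 0.1424;1 -9.8 38 0 0 0 0.1424;1 -9.8 38 0 0 0 0.1424;1 -9.8 38 0 0 0 0.1424;1 -9.8 38 0 0 0 0.1424;1 -9.8 38 0 0 0 0.1424;1 -9.8 38 0 0 0 0.1424;1 -9.8 38 0 0 0 0.1424")

```text
t: 3.1
eef_pos: [0.506, 0.2219, 0.331]
tool_rot: [-0.0, -0.291, 0.957, -0.0]
contact_force: [-0.4, 0.7, -0.2]
gripper_width: 1.0
```

```bash
python3 -c "
from h import *
o=bot.get_obs();print(o['q'],pose())"
```

```text
[ 0.25780423  0.33658759 -0.98572605  1.67432843  0.29090746  1.28874338
  1.37653471] (array([0.50603151, 0.22192753, 0.33099792]), array([[-8.30879221e-01, -5.56452660e-01, -3.95781920e-04],
       [-5.56452444e-01,  8.30879284e-01, -5.41792161e-04],
       [ 6.30328688e-04, -2.29930033e-04, -9.99999775e-01]]))
```

>>> move_arm(increments="1 0 0 -11 0.0416 -0.0624 0;1 0 0 -11 0.0416 -0.0624 0;1 0 0 -11 0.0416 -0.0624 0;1 0 0 -11 0.0416 -0.0624 0;1 0 0 -11 0.0416 -0.0624 0;1 0 0 -11 0.0416 -0.0624 0;1 0 0 -11 0.0416 -0.0624 0;1 0 0 -11 0.0416 -0.0624 0")

```text
t: 4.1
eef_pos: [0.5063, 0.2207, 0.2429]
tool_rot: [0.284, -0.276, 0.914, 0.086]
contact_force: [-0.1, -1.0, 0.1]
gripper_width: 0.996
```

```bash
python3 - <<'E'
import h
from h import *
np.set_printoptions(precision=4,suppress=True)
o=bot.get_obs();print(o['q']);h.bot_pose=pose();print(pose())
p,d=vision.read_camera('wrist'); cv2.imwrite('pics/w1.png',p[:,:,::-1])
X=world(p,d,vision.calibration('wrist')); np.savez('pics/w1.npz',p=p,d=d,X=X)
E
```

```text
[ 0.5238  0.1268 -1.0463  2.2241  0.2052  0.2576  1.4887]
(array([0.5063, 0.2207, 0.2429]), array([[-0.6871, -0.5528,  0.4715],
       [-0.4552,  0.8333,  0.3136],
       [-0.5663,  0.0009, -0.8242]]))
```

View pics/w1.png

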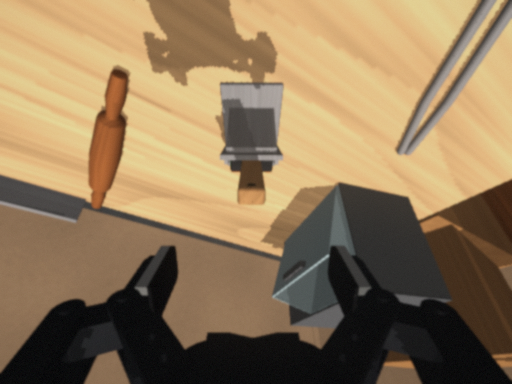

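```bash
python3 - <<'E'
from h import *
np.set_printoptions(precision=4,suppress=True)
z=np.load('pics/w1.npz');p,d,X=z['p'],z['d'],z['X']
for v in range(150,208,6):
    row=p[v]; print(v,[(u,np.round(X[v,u],3).tolist()) for u in (246,251,256)])
Rb=np.array([[-.6871,-.5528,.4715],[-.4552,.8333,.3136],[-.5663,.0009,-.8242]]);tc=np.array([.5063,.2207,.2429])
M=np.zeros(d.shape,bool);M[150:210,230:275]=1
M&=(X[...,2]>.115)&(d>0)
T=(X[M]-tc)@Rb
print(M.sum(),T.mean(0),T.min(0),T.max(0))
for a in np.arange(.05,.16,.01):
    s=T[abs(T[:,2]-a)<.005]
    if len(s): print(round(a,3),len(s),s.min(0),s.max(0),np.median(s,0))
E
```

```text
150 [(246, [0.573, 0.256, 0.085]), (251, [0.57, 0.261, 0.085]), (256, [0.566, 0.266, 0.085])]
156 [(246, [0.573, 0.256, 0.095]), (251, [0.57, 0.261, 0.095]), (256, [0.566, 0.265, 0.096])]
162 [(246, [0.581, 0.261, 0.095]), (251, [0.578, 0.266, 0.096]), (256, [0.575, 0.271, 0.095])]
168 [(246, [0.566, 0.252, 0.121]), (251, [0.563, 0.256, 0.121]), (256, [0.561, 0.261, 0.12])]
174 [(246, [0.554, 0.245, 0.141]), (251, [0.552, 0.249, 0.141]), (256, [0.548, 0.252, 0.142])]
180 [(246, [0.544, 0.238, 0.159]), (251, [0.541, 0.242, 0.159]), (256, [0.538, 0.246, 0.159])]
186 [(246, [0.535, 0.233, 0.173]), (251, [0.532, 0.236, 0.174]), (256, [0.382, 0.138, 0.314])]
192 [(246, [0.535, 0.233, 0.18]), (251, [0.533, 0.237, 0.18]), (256, [0.53, 0.24, 0.181])]
198 [(246, [0.54, 0.236, 0.183]), (251, [0.536, 0.239, 0.184]), (256, [0.534, 0.243, 0.183])]
204 [(246, [0.544, 0.239, 0.185]), (251, [0.54, 0.242, 0.186]), (256, [0.539, 0.246, 0.185])]
961 [ 0.0103 -0.0014  0.087 ] [-0.0015 -0.0136  0.067 ] [0.0146 0.0107 0.1455]
0.07 507 [-0.0015 -0.0135  0.067 ] [0.0146 0.0107 0.0749] [ 0.0075 -0.0014  0.0696]
0.08 85 [ 0.0118 -0.013   0.0751] [0.0144 0.0101 0.085 ] [ 0.0139 -0.0014  0.0795]
0.09 75 [ 0.0112 -0.0133  0.0853] [0.0143 0.0103 0.0947] [ 0.0138 -0.0015  0.0894]
0.1 69 [ 0.0118 -0.0131  0.0952] [0.0143 0.0099 0.1046] [ 0.0138 -0.0015  0.0991]
0.11 70 [ 0.0106 -0.0135  0.1051] [0.0142 0.0104 0.1148] [ 0.0138 -0.0021  0.1097]
0.12 50 [ 0.012  -0.013   0.1152] [0.0143 0.0098 0.1249] [ 0.0138 -0.0011  0.1197]
0.13 59 [ 0.0115 -0.0133  0.125 ] [0.0143 0.0101 0.1348] [ 0.0138 -0.0017  0.13  ]
0.14 45 [ 0.0112 -0.0136  0.135 ] [0.0142 0.0092 0.1444] [ 0.0138 -0.0018  0.1395]
0.15 1 [0.0133 0.0082 0.1455] [0.0133 0.0082 0.1455] [0.0133 0.0082 0.1455]
```

>>> move_arm(increments="1 -3.3 -4 -3.4 0 0 0;1 7.8 5.2 -13.7 0 0 0;1 7.8 5.2 -13.7 0 0 0;1 7.8 5.2 -13.7 0 0 0;1 7.8 5.2 -13.7 0 0 0;1 7.8 5.2 -13.7 0 0 0;1 7.8 5.2 -13.7 0 0 0;1 8.1 5.3 -13.8 0 0 0", newtons=60)

```text
t: 5.15
eef_pos: [0.5603, 0.2539, 0.1444]
tool_rot: [0.284, -0.275, 0.915, 0.085]
contact_force: [-0.5, 0.0, -0.1]
gripper_width: 0.999
```

```bash
python3 - <<'E'
import h
from h import *
np.set_printoptions(precision=4,suppress=True)
o=bot.get_obs();print(o['q']);print(pose())
p,d=vision.read_camera('wrist'); cv2.imwrite('pics/w2.png',p[:,:,::-1])
E
```

```text
[ 0.069   0.3765 -0.6625  2.2025  1.4287  0.1749  0.296 ]
(array([0.5603, 0.2539, 0.1444]), array([[-0.6874, -0.5518,  0.4721],
       [-0.455 ,  0.834 ,  0.3122],
       [-0.5661, -0.0002, -0.8244]]))
```

View pics/w2.png

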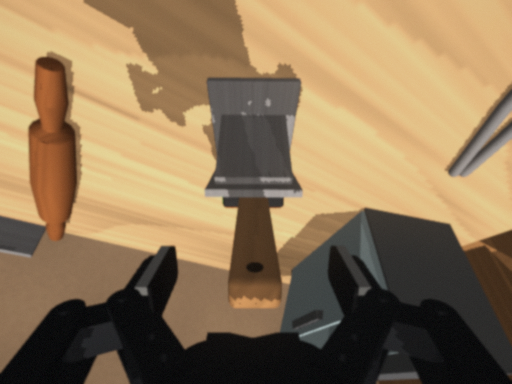

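>>> move_arm(increments="0 0 0 0 0 0 0;0 0 0 0 0 0 0;0 0 0 0 0 0 0;0 0 0 0 0 0 0;0 0 0 0 0 0 0;0 0 0 0 0 0 0;0 0 0 0 0 0 0;0 0 0 0 0 0 0", newtons=80)

```text
t: 6.2
eef_pos: [0.5585, 0.2533, 0.1448]
tool_rot: [0.283, -0.276, 0.915, 0.086]
contact_force: [-3.7, -3.0, 5.2]
gripper_width: 0.275
```

```bash
python3 - <<'E'
import h
from h import *
np.set_printoptions(precision=4,suppress=True)
o=bot.get_obs();print(o['q']);print(pose())
p,d=vision.read_camera('wrist'); cv2.imwrite('pics/w3.png',p[:,:,::-1])
E
```

```text
[ 0.0704  0.3732 -0.6633  2.2056  1.4227  0.173   0.3013]
(array([0.5585, 0.2533, 0.1448]), array([[-0.6875, -0.5525,  0.4712],
       [-0.4556,  0.8335,  0.3126],
       [-0.5655,  0.0002, -0.8248]]))
```

View pics/w3.png

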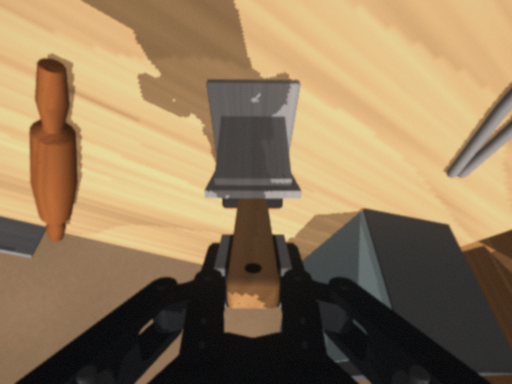

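>>> move_arm(increments="0 -4.7 -3.1 8.3 0 0 0;0 -4.7 -3.1 8.3 0 0 0;0 -4.7 -3.1 8.3 0 0 0;0 -4.7 -3.1 8.3 0 0 0;0 -4.7 -3.1 8.3 0 0 0;0 -4.7 -3.1 8.3 0 0 0;0 -4.7 -3.1 8.3 0 0 0;0 -4.7 -3.1 8.3 0 0 0")

```text
t: 7.25
eef_pos: [0.5204, 0.2285, 0.2108]
tool_rot: [0.283, -0.276, 0.915, 0.086]
contact_force: [2.0, 1.7, 0.1]
gripper_width: 0.268
```

```bash
python3 - <<'E'
import h
from h import *
np.set_printoptions(precision=4,suppress=True)
o=bot.get_obs();print(o['q']);print(pose())
p,d=vision.read_camera('scene'); crop(p,(270,150,370,280),6,'pics/s3.png');crop(p,(270,150,370,280),5,'pics/s3.png')
E
```

```text
[ 0.5064  0.2631 -1.0943  2.2252  0.8008  0.2582  0.9299]
(array([0.5204, 0.2285, 0.2108]), array([[-0.6879, -0.553 ,  0.4701],
       [-0.4561,  0.8332,  0.3127],
       [-0.5646,  0.0007, -0.8254]]))
```

View pics/s3.png

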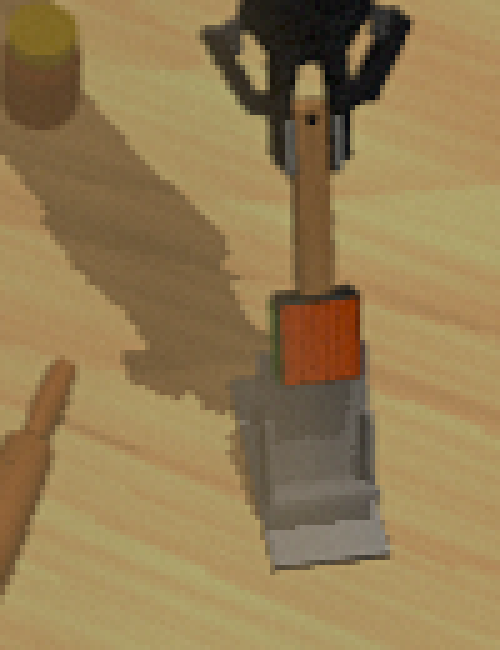

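>>> move_arm(increments="0 0 0 18 0 0 0;0 0 0 18 0 0 0;0 0 0 18 0 0 0;0 0 0 18 -0.0416 0.0624 0;0 0 0 15 -0.0416 0.0624 0;0 0 0 15 -0.0416 0.0624 0;0 0 0 15 -0.0416 0.0624 0;0 0 0 10 -0.0416 0.0624 0")

```text
t: 8.3
eef_pos: [0.5207, 0.2284, 0.3378]
tool_rot: [0.106, -0.287, 0.952, 0.032]
contact_force: [-0.0, -0.2, -0.6]
gripper_width: 0.271
```

>>> move_arm(increments="0 0 0 0 -0.0416 0.0624 0;0 0 0 0 -0.0416 0.0624 0;0 0 0 0 -0.0416 0.0624 0;0 9 -30 0 0 0 -0.1;0 9 -35 0 0 0 -0.1;0 9 -40 0 0 0 -0.1;0 9 -40 0 0 0 -0.1;0 9 -40 0 0 0 -0.1")

```text
t: 9.3
eef_pos: [0.5656, 0.0422, 0.337]
tool_rot: [-0.0, -0.041, 0.999, -0.0]
contact_force: [0.9, 0.0, -1.8]
gripper_width: 0.274
```

```bash
python3 - <<'E'
import h
from h import *
np.set_printoptions(precision=4,suppress=True)
o=bot.get_obs();print(o['q']);print(pose())
E
```

```text
[ 0.6244  0.389  -1.0587  1.6311  0.3484  1.3277  1.1649]
(array([0.5656, 0.0422, 0.337 ]), array([[-0.9966, -0.0819, -0.0002],
       [-0.0819,  0.9966, -0.0009],
       [ 0.0002, -0.0009, -1.    ]]))
```

>>> move_arm(increments="0 8.9 -40.8 0 0 0 -0.152;0 8.9 -40.8 0 0 0 -0.152;0 8.9 -40.8 0 0 0 -0.152;0 8.9 -40.8 0 0 0 -0.152;0 8.9 -40.8 0 0 0 -0.152;0 8.9 -40.8 0 0 0 -0.152;0 8.9 -40.8 0 0 0 -0.152;0 8.9 -40.8 0 0 0 -0.152")

```text
t: 10.3
eef_pos: [0.6367, -0.2841, 0.3368]
tool_rot: [-0.0, 0.538, 0.843, -0.0]
contact_force: [0.7, -0.8, -0.5]
gripper_width: 0.269
```

```bash
python3 - <<'E'
import h
from h import *
np.set_printoptions(precision=4,suppress=True)
o=bot.get_obs();print(o['q']);print(pose())
for n in ['scene','top']:
    p,d=vision.read_camera(n); np.savez(f'pics/{n}4.npz',p=p,d=d); cv2.imwrite(f'pics/{n}4.png',p[:,:,::-1])
E
```

```text
[ 0.7556  0.5292 -0.6727  1.3235  0.3257  1.3992  0.5305]
(array([ 0.6367, -0.2841,  0.3368]), array([[-0.4216,  0.9068, -0.0009],
       [ 0.9068,  0.4216, -0.0006],
       [-0.0002, -0.0011, -1.    ]]))
```

View pics/scene4.png

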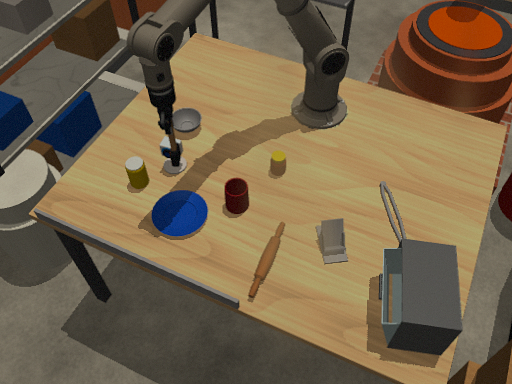

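>>> move_arm(increments="0 9.1 -41 0 0 0 -0.152;0 9.1 -41 0 0 0 -0.152;0 0 0 -20 0 0 0;0 0 0 -22 0 0 0;0 0 0 -22 0 0 0;0 0 0 -22 0 0 0;0 0 0 -20 0 0 0;0 0 0 -15 0 0 0")

```text
t: 11.4
eef_pos: [0.6546, -0.3637, 0.2148]
tool_rot: [-0.001, 0.657, 0.754, -0.0]
contact_force: [0.6, -0.5, -2.1]
gripper_width: 0.272
```

```bash
python3 - <<'E'
import h
from h import *
np.set_printoptions(precision=4,suppress=True)
o=bot.get_obs();print(o['q']);print(pose())
for n in ['scene','top']:
    p,d=vision.read_camera(n); np.savez(f'pics/{n}5.npz',p=p,d=d); cv2.imwrite(f'pics/{n}5.png',p[:,:,::-1])
    if n=='scene': crop(p,(110,80,210,220),4,'pics/s5.png')
    else: crop(p,(310,130,430,250),5,'pics/t5.png')
E
```

```text
[ 0.7616  0.6785 -0.5652  1.3325  0.3638  1.2344  0.3155]
(array([ 0.6546, -0.3637,  0.2148]), array([[-0.1376,  0.9905, -0.0012],
       [ 0.9905,  0.1376,  0.0007],
       [ 0.0009, -0.0011, -1.    ]]))
```

View pics/s5.png

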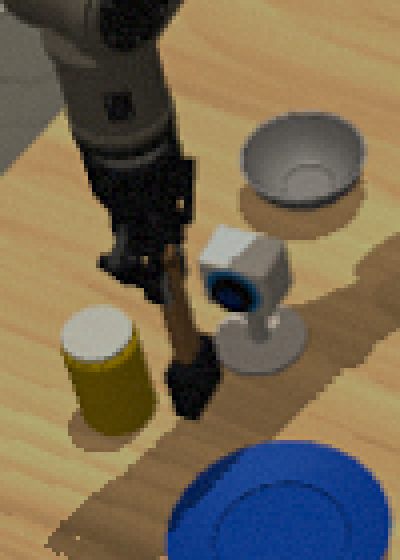

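View pics/t5.png

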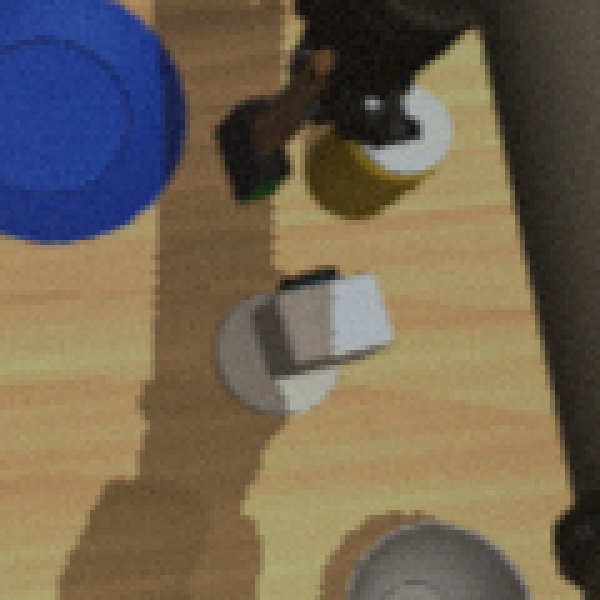

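```bash
python3 - <<'E'
from h import *
np.set_printoptions(precision=4,suppress=True)
tc,R=pose()
for n in ['top','scene']:
    p,d,X=load(n+'5',n)
    x,y,z=X[...,0],X[...,1],X[...,2]
    M=(d>0)&(abs(x-.655)<.06)&(abs(y+.366)<.05)&(z>.05)&(z<.205)
    T=(X[M]-tc)@R   # tool frame: -toolx = brush x, tool y = brush y
    print(n,M.sum(),T.min(0),T.max(0))
    for a in np.arange(0,.16,.02):
        s=T[abs(T[:,2]-a)<.01]
        if len(s)>3: print(round(a,3),len(s),np.percentile(s,5,axis=0),np.percentile(s,95,axis=0))
E
```

```text
top 252 [-0.0053 -0.03    0.0092] [0.0203 0.0264 0.1484]
0.02 24 [ 0.0071 -0.0125  0.0114] [0.0158 0.0078 0.0275]
0.04 23 [ 0.0041 -0.0126  0.0317] [0.0155 0.0067 0.0488]
0.06 22 [ 0.0028 -0.0131  0.0516] [0.0149 0.0102 0.0694]
0.08 90 [-0.0026 -0.0275  0.0744] [0.0183 0.0238 0.0887]
0.1 32 [ 0.0028 -0.0291  0.0909] [0.0191 0.0209 0.1086]
0.12 35 [ 0.0025 -0.0296  0.1116] [0.0167 0.02   0.1285]
0.14 24 [ 0.0046 -0.0294  0.1309] [0.0157 0.0223 0.1412]
scene 300 [-0.0102 -0.0291  0.0099] [0.0196 0.0337 0.1433]
0.02 29 [ 0.0006 -0.0075  0.0105] [0.0129 0.0131 0.0291]
0.04 31 [-0.0027 -0.0102  0.0311] [0.0128 0.0119 0.0486]
0.06 27 [-0.0024 -0.0104  0.0512] [0.0132 0.0134 0.0684]
0.08 74 [-0.006  -0.0251  0.0728] [0.0164 0.0275 0.0893]
0.1 58 [-0.0045 -0.0235  0.0908] [0.0176 0.0275 0.1095]
0.12 52 [-0.0028 -0.0194  0.1112] [0.0176 0.0277 0.1288]
0.14 28 [-0.0046 -0.0229  0.1302] [0.0168 0.0269 0.1429]
```

>>> move_arm(increments="0 0 0 0 0 0 0;0 0 0 0 0 0 0;0 0 0 0 0 0 0;0 0 0 0 0 0 0;0 0 0 0 0 0 0;0 0 0 0 0 0 0;0 0 0 0 0 0 0;0 0 0 0 0 0 0")

```text
t: 12.5
eef_pos: [0.655, -0.3646, 0.2163]
tool_rot: [-0.0, 0.657, 0.754, 0.0]
contact_force: [-0.1, 0.2, -1.5]
gripper_width: 0.267
```

>>> move_arm(increments="0 0 0 0 0 0 -0.15;0 0 0 0 0 0 -0.15;0 0 0 0 0 0 -0.15;0 0 0 0 0 0 -0.15;0 0 0 0 0 0 -0.15;0 0 0 0 0 0 -0.15;0 0 0 0 0 0 -0.15;0 0 0 0 0 0 -0.15")

```text
t: 13.5
eef_pos: [0.655, -0.3644, 0.2163]
tool_rot: [-0.0, 0.969, 0.249, 0.0]
contact_force: [0.4, -0.1, -1.8]
gripper_width: 0.273
```

>>> move_arm(increments="0 0 0 0 0 0 -0.15;0 0 0 0 0 0 -0.14;0 0 0 0 0 0 -0.081;0 0 0 0 0 0 0;0 0 0 0 0 0 0;0 0 0 0 0 0 0;0 0 0 0 0 0 0;0 0 0 0 0 0 0")

```text
t: 14.5
eef_pos: [0.655, -0.3646, 0.2163]
tool_rot: [-0.0, 0.998, 0.068, 0.0]
contact_force: [0.7, 0.2, -0.8]
gripper_width: 0.269
```

```bash
python3 - <<'E'
import h
from h import *
np.set_printoptions(precision=4,suppress=True)
o=bot.get_obs();print(o['q']);print(pose())
p,d=vision.read_camera('scene'); a=p[80:220,110:210]
p,d=vision.read_camera('top'); b=p[110:250,330:430]
crop(np.hstack([a,b]),(0,0,200,140),4,'pics/st6.png')
E
```

```text
[ 0.5646  0.6265 -0.2273  1.3478  0.1431  1.1833 -1.1093]
(array([ 0.655 , -0.3646,  0.2163]), array([[ 0.9907,  0.1361,  0.    ],
       [ 0.1361, -0.9907,  0.    ],
       [ 0.    , -0.    , -1.    ]]))
```

View pics/st6.png

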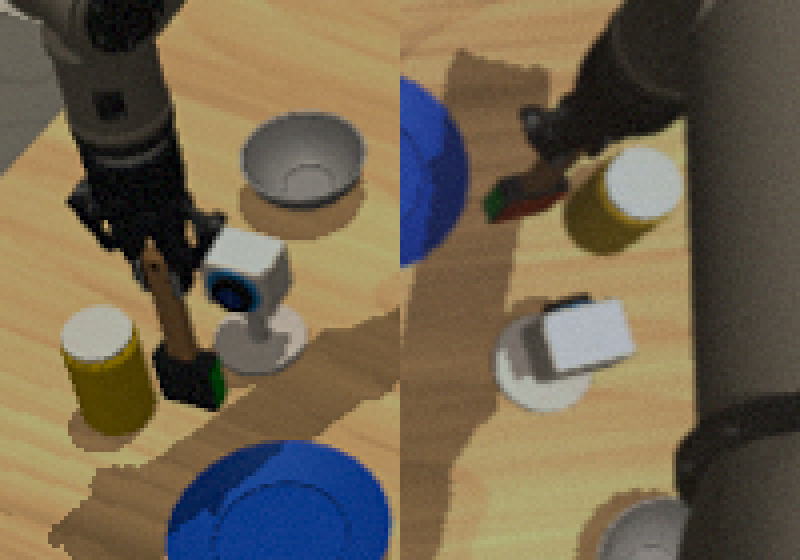

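>>> move_arm(increments="0 0 0 0 0 0 0;0 0 0 0 0 0 0;0 0 0 0 0 0 0;0 0 0 0 0 0 0;0 0 0 0 0 0 0.15;0 0 0 0 0 0 0.15;0 0 0 0 0 0 0.15;0 0 0 0 0 0 0.15")

```text
t: 15.6
eef_pos: [0.6549, -0.3647, 0.2163]
tool_rot: [0.0, 0.932, 0.362, -0.0]
contact_force: [-0.8, -0.6, -1.0]
gripper_width: 0.271
```

>>> move_arm(increments="0 0 0 0 0 0 0.15;0 0 0 0 0 0 0.15;0 0 0 0 0 0 0.15;0 0 0 0 0 0 0.15;0 0 0 0 0 0 0.15;0 0 0 0 0 0 0.15;0 0 0 0 0 0 0.15;0 0 0 0 0 0 0.15")

```text
t: 16.6
eef_pos: [0.6549, -0.3648, 0.2163]
tool_rot: [0.0, 0.565, 0.825, -0.0]
contact_force: [-0.2, 0.4, -1.4]
gripper_width: 0.275
```

>>> move_arm(increments="0 0 0 0 0 0 0.15;0 0 0 0 0 0 0.15;0 0 0 0 0 0 0.15;0 0 0 0 0 0 0.15;0 0 0 0 0 0 0.15;0 0 0 0 0 0 0.15;0 0 0 0 0 0 0.15;0 0 0 0 0 0 0.15")

```text
t: 17.6
eef_pos: [0.6549, -0.365, 0.2163]
tool_rot: [-0.0, 0.0, 1.0, -0.0]
contact_force: [-0.1, 0.3, -0.6]
gripper_width: 0.27
```

>>> move_arm(increments="0 0 0 0 0 0 0.14;0 0 0 0 0 0 0;0 0 0 0 0 0 0;0 0 0 0 0 0 0;0 0 0 0 0 0 0;0 0 0 0 0 0 0;0 0 0 0 0 0 0;0 0 0 0 0 0 0")

```text
t: 18.6
eef_pos: [0.655, -0.3646, 0.2163]
tool_rot: [-0.0, -0.067, 0.998, 0.0]
contact_force: [0.3, 0.9, -1.9]
gripper_width: 0.265
```

```bash
python3 - <<'E'
import h
from h import *
np.set_printoptions(precision=4,suppress=True)
o=bot.get_obs();print(o['q']);print(pose())
p,d=vision.read_camera('scene'); a=p[80:220,110:210]
p,d=vision.read_camera('top'); b=p[110:250,330:430]; np.savez('pics/top7.npz',p=p,d=d)
crop(np.hstack([a,b]),(0,0,200,140),4,'pics/st7.png')
E
```

```text
[ 0.9253  0.7702 -0.887   1.316   0.5904  1.3235  1.7462]
(array([ 0.655 , -0.3646,  0.2163]), array([[-0.9909, -0.1342, -0.    ],
       [-0.1342,  0.9909,  0.    ],
       [ 0.    ,  0.    , -1.    ]]))
```

View pics/st7.png

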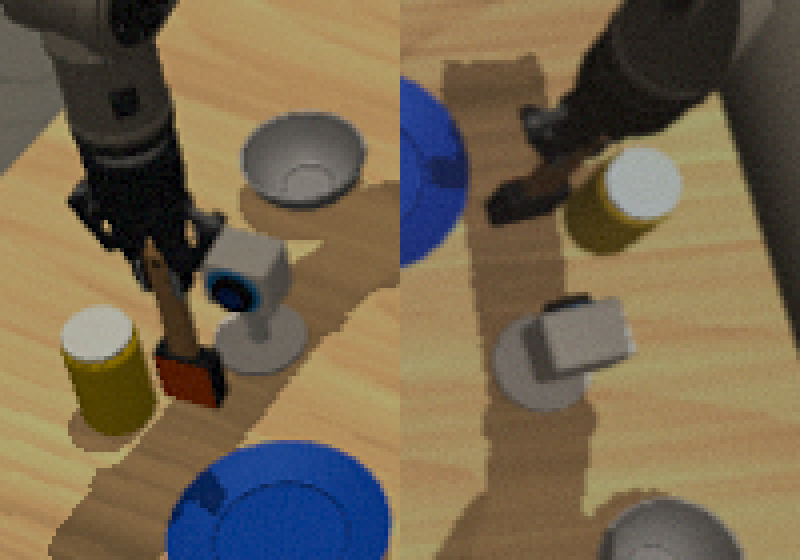

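>>> move_arm(increments="0 0 0 0 0 0 0;0 0 0 0 0 0 0;0 0 0 10 0 0 0;0 0 0 21 0 0 0;0 0 0 21 0 0 0;0 0 0 21 0 0 0;0 0 0 21 0 0 0;0 0 0 21 0 0 0")

```text
t: 19.7
eef_pos: [0.655, -0.3646, 0.333]
tool_rot: [0.0, -0.067, 0.998, -0.0]
contact_force: [0.7, 0.2, -0.8]
gripper_width: 0.265
```

>>> move_arm(increments="0 -6.6 30 0 0 0 0;0 -7.6 35 0 0 0 0;0 -7.6 35 0 0 0 0;0 -7.6 35 0 0 0 0;0 -7.6 35 0 0 0 0;0 -7.6 35 0 0 0 0;0 -7.6 35 0 0 0 0;0 -8.8 39.6 0 0 0 0")

```text
t: 20.7
eef_pos: [0.5938, -0.0842, 0.3321]
tool_rot: [0.0, -0.067, 0.998, -0.0]
contact_force: [-0.4, 0.3, -0.7]
gripper_width: 0.271
```

>>> move_arm(increments="0 0 0 -15 0 0 0;0 0 0 -15 0 0 0;0 0 0 -15 0 0 0;0 0 0 -11 0 0 0;0 0 0 0 0 0 0;0 0 0 0 0 0 0;0 0 0 0 0 0 0;0 0 0 0 0 0 0")

```text
t: 21.7
eef_pos: [0.5942, -0.0849, 0.2757]
tool_rot: [0.0, -0.067, 0.998, -0.0]
contact_force: [-0.2, -0.4, -0.3]
gripper_width: 0.268
```

```bash
python3 - <<'E'
import h
from h import *
np.set_printoptions(precision=4,suppress=True)
o=bot.get_obs();print(o['q']);print(pose())
h.bot_pose=pose()
for n in ['scene','top','wrist']:
    p,d=vision.read_camera(n); X=world(p,d,vision.calibration(n)); np.savez(f'pics/{n}8.npz',p=p,d=d,X=X); cv2.imwrite(f'pics/{n}8.png',p[:,:,::-1])
    if n=='scene': crop(p,(190,110,290,230),5,'pics/s8.png')
    if n=='top': crop(p,(230,110,350,230),5,'pics/t8.png')
E
```

```text
[ 0.7732  0.4987 -1.0182  1.6408  0.4432  1.2531  1.3733]
(array([ 0.5942, -0.0849,  0.2757]), array([[-0.9909, -0.1344,  0.0007],
       [-0.1344,  0.9909, -0.0001],
       [-0.0007, -0.0002, -1.    ]]))
```

View pics/s8.png

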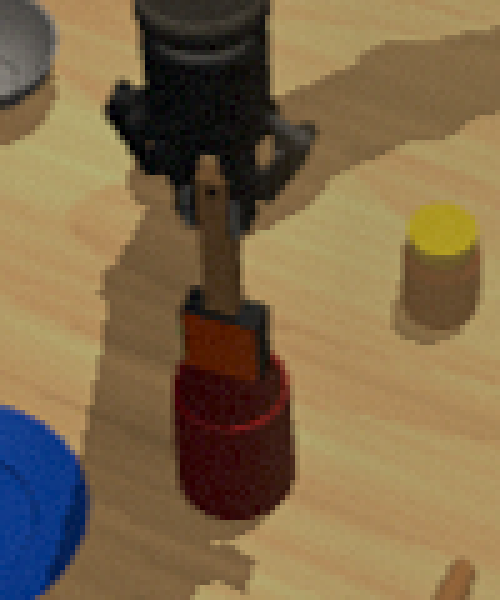

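View pics/t8.png

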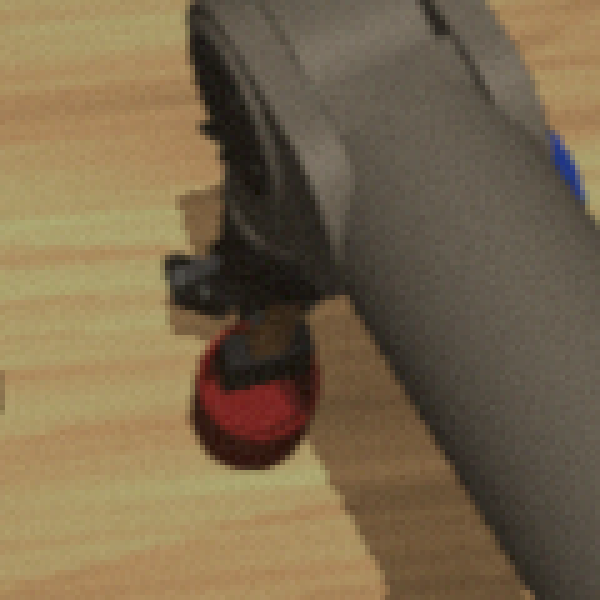

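View pics/wrist8.png

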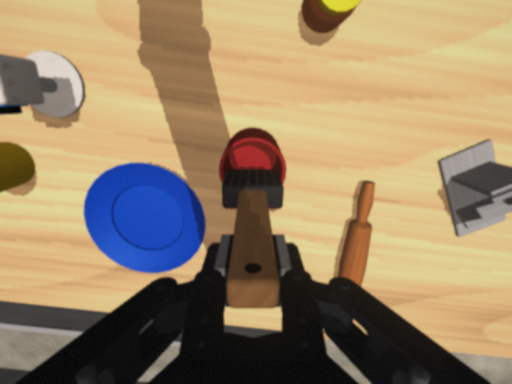

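```bash
python3 - <<'E'
from h import *
from scipy.optimize import least_squares
np.set_printoptions(precision=4,suppress=True)
tc,R=pose()
def cfit(P,r=None):
    f=lambda q: np.hypot(P[:,0]-q[0],P[:,1]-q[1])-(q[2] if r is None else r)
    s=least_squares(f,[.59,-.086,.038],loss='soft_l1',f_scale=.002); return s.x, np.sqrt(np.mean(s.fun**2))
for n in ['top','scene','wrist']:
    if n!='wrist':
        p,d,X=load(n+'0',n); x,y,z=X[...,0],X[...,1],X[...,2]
        M=(d>0)&(abs(x-.59)<.055)&(abs(y+.086)<.055)
        P=X[M&(abs(z-.105)<.006)];print(n,'rim initial',len(P),cfit(P[:,:2]),'zmax',X[M][:,2].max())
    zz=np.load(f'pics/{n}8.npz'); X,d,p=zz['X'],zz['d'],zz['p']
    x,y,z=X[...,0],X[...,1],X[...,2]
    M=(d>0)&(abs(x-.59)<.055)&(abs(y+.086)<.055)
    hsv=cv2.cvtColor(p,cv2.COLOR_RGB2HSV)
    red=((hsv[...,0]<6)|(hsv[...,0]>172))&(hsv[...,1]>120)
    P=X[M&(abs(z-.104)<.006)&red];print(n,'rim now',len(P),cfit(P[:,:2]),cfit(P[:,:2],.0385), 'rim tops z',np.percentile(P[:,2],[50,95]))
    # outer wall below rim
    W=X[M&(z>.02)&(z<.1)&red]
    q=W[:,:2]; 
    T=(X[M&(z>.135)&(z<.26)]-tc)@R
    for a in (.03,.05,.07,.09,.1,.11,.12,.13):
        s=T[abs(T[:,2]-a)<.008]
        if len(s)>5: print('  ',a,len(s),np.percentile(s,[2,50,98],axis=0)[:,:2].ravel())
    print('  head bottom',T[:,2].max())
E
```

```text
top rim initial 124 (array([ 0.5882, -0.0845,  0.0384]), np.float64(0.0016053017449576506)) zmax 0.11251156939513578
top rim now 68 (array([ 0.5879, -0.0841,  0.0379]), np.float64(0.0015796250252678925)) (array([ 0.5884, -0.0845,  0.038 ]), np.float64(0.001607506779002982)) rim tops z [0.1051 0.1084]
   0.03 11 [ 0.0054 -0.0094  0.0111  0.0052  0.0116  0.0131]
   0.05 12 [-0.0011 -0.0077  0.011   0.0057  0.0117  0.0129]
   0.07 13 [ 0.0021 -0.0095  0.0109  0.0025  0.0117  0.0129]
   0.09 88 [-0.0093 -0.0257  0.0093  0.0115  0.0157  0.0292]
   0.1 23 [-0.0024 -0.0232  0.0151  0.0078  0.0157  0.0293]
   0.11 20 [-0.0001 -0.021   0.015   0.0082  0.0155  0.0289]
   0.12 22 [ 0.0015 -0.0257  0.015   0.0041  0.0155  0.029 ]
   0.13 20 [ 0.0045 -0.025   0.0149  0.0036  0.0159  0.0292]
  head bottom 0.1365359896853835
scene rim initial 104 (array([ 0.591 , -0.0857,  0.0384]), np.float64(0.0021477501344115257)) zmax 0.10993523652183719
scene rim now 62 (array([ 0.5921, -0.0849,  0.0378]), np.float64(0.0021649044802730306)) (array([ 0.5914, -0.0852,  0.038 ]), np.float64(0.0022066708735177212)
[... 568 characters left out ...]
(array([ 0.5898, -0.0858,  0.0375]), np.float64(0.0013949821842337005)) (array([ 0.591 , -0.0856,  0.038 ]), np.float64(0.0015094237071868728)) rim tops z [0.1062 0.1075]
   0.03 291 [ 0.007  -0.0112  0.009  -0.0001  0.0095  0.0114]
   0.05 227 [ 0.0068 -0.0111  0.0089 -0.0001  0.0095  0.0113]
   0.07 167 [ 0.0068 -0.0113  0.009   0.0007  0.0094  0.0113]
   0.09 1088 [-0.0107 -0.027   0.0084  0.0007  0.0135  0.0269]
   0.1 261 [ 0.012  -0.0264  0.013  -0.0012  0.0137  0.0254]
   0.11 245 [ 0.0122 -0.0264  0.013  -0.0003  0.0137  0.0256]
   0.12 209 [ 0.0122 -0.0264  0.013  -0.0003  0.0136  0.0259]
   0.13 185 [ 0.0122 -0.0267  0.013  -0.0003  0.0136  0.0257]
  head bottom 0.13956004336013703
```

>>> move_arm(increments="0 -2 -0.5 0 0 0 0;0 0 0 -10 0 0 0;0 0 0 -10 0 0 0;0 0 0 -10 0 0 0;0 0 0 -10 0 0 0;0 0 0 -10 0 0 0;0 0 0 -5 0 0 0;0 0 0 0 0 0 0")

```text
t: 22.85
eef_pos: [0.5919, -0.0855, 0.2199]
tool_rot: [-0.0, -0.067, 0.998, 0.0]
contact_force: [-0.2, 0.5, -0.2]
gripper_width: 0.267
```

```bash
python3 - <<'E'
import h
from h import *
for n in ['scene','wrist']:
    p,d=vision.read_camera(n)
    if n=='scene': crop(p,(190,110,290,230),5,'pics/s9.png')
    else: crop(p,(180,90,330,250),4,'pics/w9.png')
E
```

```text
(no output)
```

View pics/s9.png

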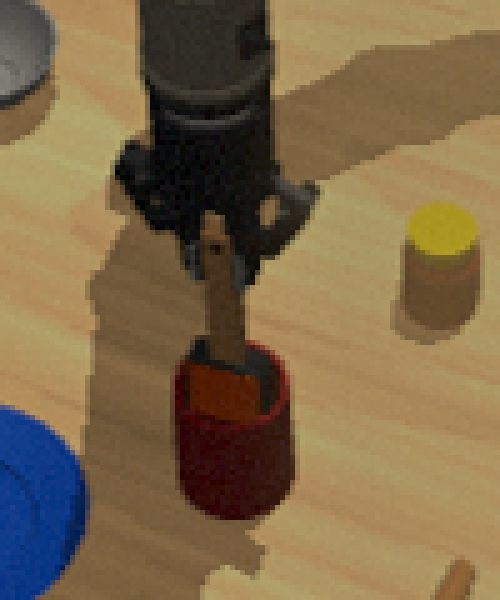

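View pics/w9.png

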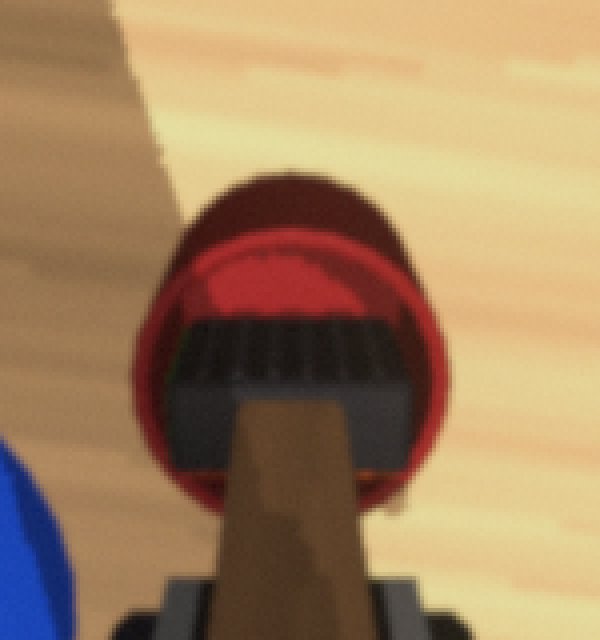

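>>> move_arm(increments="0 0 0 -10 0 0 0;0 0 0 -10 0 0 0;0 0 0 -10 0 0 0;0 0 0 -10 0 0 0;0 0 0 -10 0 0 0;0 0 0 -8 0 0 0;0 0 0 -4 0 0 0;0 0 0 0 0 0 0")

```text
t: 23.95
eef_pos: [0.5919, -0.0854, 0.1581]
tool_rot: [-0.0, -0.067, 0.998, 0.0]
contact_force: [0.7, 0.4, -0.9]
gripper_width: 0.27
```

>>> move_arm(increments="0 0 0 -1 0 0 0;0 0 0 -1 0 0 0;0 0 0 -1 0 0 0;0 0 0 -1 0 0 0;0 0 0 -1 0 0 0;0 0 0 -1 0 0 0;0 0 0 0 0 0 0;0 0 0 0 0 0 0")

```text
t: 24.95
eef_pos: [0.592, -0.0855, 0.1523]
tool_rot: [0.0, -0.067, 0.998, 0.0]
contact_force: [-0.1, 0.7, -1.7]
gripper_width: 0.267
```

>>> move_arm(increments="0 0 0 -0.6 0 0 0;0 0 0 -0.6 0 0 0;0 0 0 -0.6 0 0 0;0 0 0 -0.6 0 0 0;0 0 0 -0.6 0 0 0;0 0 0 0 0 0 0;0 0 0 0 0 0 0;0 0 0 0 0 0 0")

```text
t: 25.95
eef_pos: [0.5923, -0.0854, 0.1501]
tool_rot: [0.0, -0.067, 0.998, -0.0]
contact_force: [-1.4, -0.7, 5.1]
gripper_width: 0.268
```

>>> move_arm(increments="0.3 0 0 0.5 0 0 0;0.34 0 0 0 0 0 0;0.38 0 0 0 0 0 0;0.45 0 0 0 0 0 0;0.55 0 0 0 0 0 0;0.7 0 0 0 0 0 0;0.8 0 0 0 0 0 0;0.8 0 0 0 0 0 0")

```text
t: 26.95
eef_pos: [0.592, -0.0855, 0.1498]
tool_rot: [-0.0, -0.067, 0.998, -0.0]
contact_force: [-0.1, 0.8, -1.0]
gripper_width: 0.799
```

```bash
python3 - <<'E'
import h
from h import *
for n in ['wrist']:
    p,d=vision.read_camera(n)
    crop(p,(130,90,380,340),2.4,'pics/w10.png')
print(pose())
E
```

```text
(array([ 0.59201481, -0.08547863,  0.14980503]), array([[-9.90926126e-01, -1.34407635e-01,  7.05013840e-06],
       [-1.34407635e-01,  9.90926126e-01,  2.16076458e-05],
       [-9.89039890e-06,  2.04639883e-05, -1.00000000e+00]]))
```

View pics/w10.png

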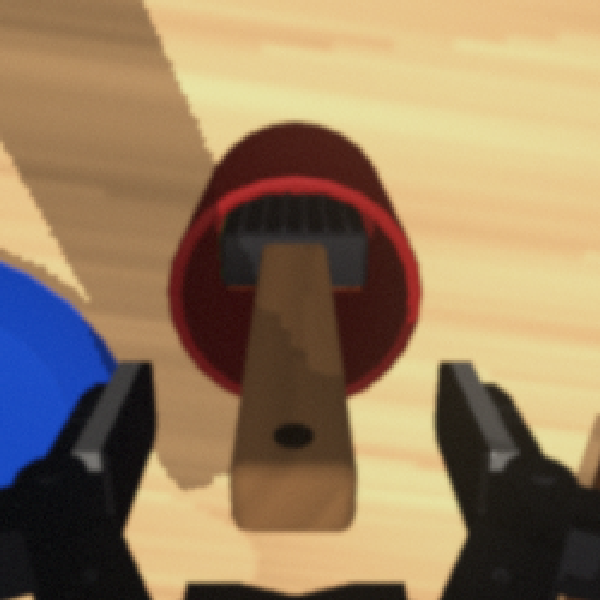

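>>> move_arm(increments="0.9 0 0 5 0 0 0;0.9 0 0 10 0 0 0;0.9 0 0 15 0 0 0;0.9 0 0 20 0 0 0;0.9 0 0 25 0 0 0;0.9 0 0 25 0 0 0;0.9 0 0 25 0 0 0;0.9 0 0 20 0 0 0")

```text
t: 28.0
eef_pos: [0.5923, -0.0852, 0.2972]
tool_rot: [0.001, -0.067, 0.998, -0.0]
contact_force: [-0.6, -0.3, -1.0]
gripper_width: 0.903
```

```bash
python3 - <<'E'
import h
from h import *
np.set_printoptions(precision=4,suppress=True)
h.bot_pose=pose(); print(bot.get_obs()['eef_pos'])
ims=[]
for n in ['scene','top','wrist']:
    p,d=vision.read_camera(n); X=world(p,d,vision.calibration(n)); cv2.imwrite(f'pics/{n}11.png',p[:,:,::-1])
    x,y,z=X[...,0],X[...,1],X[...,2]
    M=(d>0)&(abs(x-.59)<.05)&(abs(y+.086)<.05)&(z>.125)&(z<.21)
    if M.sum()>10: print(n,M.sum(),'handle',[np.median(X[M&(abs(z-a)<.01)],0) for a in (.14,.18) if (M&(abs(z-a)<.01)).any()],X[M][:,2].max())
    Rm=(d>0)&(abs(x-.59)<.055)&(abs(y+.086)<.055)&(abs(z-.105)<.006)&(p[...,0]>2*p[...,1].astype(int))
    print(' rim',cv2.minEnclosingCircle(X[Rm][:,:2].astype(np.float32)*1000))
E
```

```text
[ 0.5923 -0.0852  0.2972]
scene 124 handle [array([ 0.5977, -0.0834,  0.1393]), array([ 0.5971, -0.0822,  0.1785])] 0.20150579999881668
 rim ((592.6438598632812, -86.46956634521484), 42.687808990478516)
top 82 handle [array([ 0.5823, -0.0786,  0.1413]), array([ 0.5822, -0.0829,  0.1788])] 0.2004627484793216
 rim ((586.9071044921875, -83.33358001708984), 39.95109176635742)
wrist 724 handle [array([ 0.5828, -0.0876,  0.1408]), array([ 0.5829, -0.0869,  0.1794])] 0.19830367180884012
 rim ((589.1300659179688, -85.8153076171875), 40.605918884277344)
```

View pics/scene11.png

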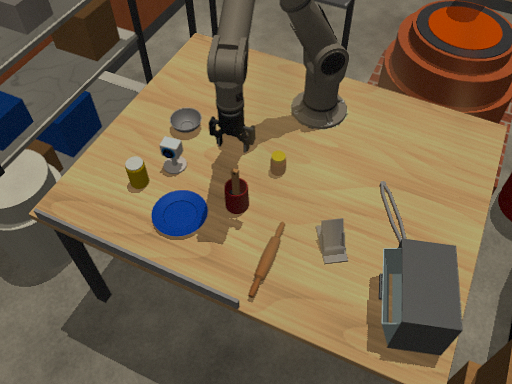

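View pics/wrist11.png

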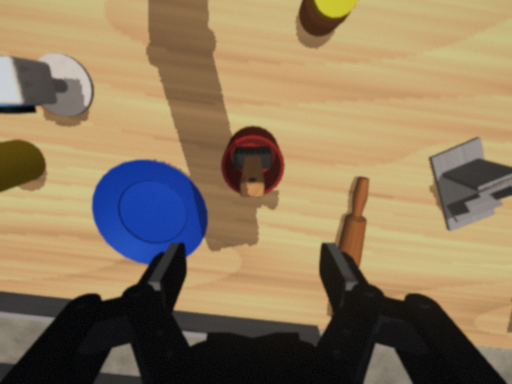

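```bash
python3 -c "
from station import bot
print(bot.hand_in())"
```

```text
the job is handed in; nothing more can be done
None
```

I handed the job in at about 28 s of the 64 s allowed. All steps are done, and the interface reports no verdict.

- **Pick:** I took the brush by the handle along its own axis and drew it off the rest with no high forces.
- **Inspection:** I showed the green tag, then the orange face, then the dark grey face, each held still for about a second. By my measurements the head was about 9 to 10 cm from the lens and square to it to within a few degrees.
- **Placing:** I lowered the head into the holder until it touched the floor with about 5 N, released it and drew the hand up clear.

**Last checks:**
- The handle is vertical to within about 0.1 rad in all three cameras.
- The handle's end is at about 0.20 m, against 0.196 m for a brush standing on the holder's floor.
- The holder's rim is within about 2 mm of where it was at the start, and nothing else looks moved in the pictures.
- The gripper is clear of everything.

**Disagreements:** The cameras differed by 2 to 4 mm on where the brush sat in the hand and where the holder's centre was, so I used the average. While gripping at the rest, joint 6 came very close to its lower limit (0.173 against 0.17 rad).

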